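Latch the orange battery case

TASK

Latch the orange battery case: flip the steel hook of its draw latch forward over the brass keeper on the lid, then press the red lever right down past centre so that the latch stays shut by itself. Do not disturb the latch of the blue-grey case: it stays open.

Things in the scene. Friction and masses are not known exactly. Their poses are not given: they have to be found in the camera images.
- orange_case: Bright orange case, fixed, 170 (x) x 140 (y) x 120 mm high. Origin: on the table under its middle; z up, x from the body half to the lid half (lid: x 20 to 73 mm). Latch on top along x at y=0: lever pivot (axis y) at x -12, z 136; brass keeper on the lid, 24 mm wide, leaning to +x, top at x 32, z 145. Both cases are alike but for colour.
- orange_bar (a point): Middle of the 8 mm round bar under the end of the steel hook: plate 38 mm wide, pinned 22 mm up the lever, bar 65 mm from pin. Its z: outwards, to the plate's outer face (11.5 mm). Starts folded back upright or leaning to -x against the lever, end 20+ mm above the lever tip. Pushed to +x past upright it falls freely over the keeper: bar at x 35-40, z 132-138 of the case; latched x 31, z 139.
- orange_lever (a joint): Red lever, rad: 0 shut, flat, pointing to the case's -x, top face at z 139 mm; 1.57 upright. Starts raised, 1.15 to 1.35 (stop 1.5). Handle 26 mm wide, 5 thick, reaches 54 mm from the pivot; tip then at z 185 to 192. Stays where left. With the hook on, it tightens below 0.9, needs about 5 N at its outer half, passes centre near 0.2, then snaps to 0 and stays.
- blue_bar (a point): Middle of the bar at the end of the hook of the other case, blue-grey, of the same size and make, also fixed, about 0.3 to 0.4 m beside the orange one, its latch open in the same way. This latch is to be left as it is.
Mind the look-alikes: they are no part of the job. There is more than one size of the orange_case; the one meant has the size given above.

How it is judged:
On the way:
1. the orange case's hook lies over the keeper, its bar behind and below the keeper's top, while the lever is still raised (x of orange_bar in the frame of orange_case between 0.027 and 0.048 m and z of orange_bar in the frame of orange_case below 0.143 m and value of joint orange_lever above 0.5 rad), for 0.2 s.
At the end, for the whole second after the job is handed in: The orange case's red lever is down (within 0.1 rad of flat) and stays there by itself, with the bar of its hook held behind the keeper (bar 27 to 36 mm ahead of the case's origin along its x and below 143 mm), and the bar of the blue-grey case's hook is within 20 mm of where it was (x of orange_bar in the frame of orange_case between 0.027 and 0.036 m and z of orange_bar in the frame of orange_case below 0.143 m and value of joint orange_lever below 0.1 rad and distance of blue_bar from where it was at the start of the episode below 0.02 m); the robot touches nothing.
It fails at once if the latch of the blue-grey case is moved (its bar by more than 20 mm) (distance of blue_bar from where it was at the start of the episode above 0.02 m).
It also fails if it takes over 38 s, if anything falls off the work surface, if the arm or the gripper's body presses on something with over 40 N, if the wrist force passes 120 N, or if a joint passes its speed limit or range.

ROBOT

A 7-joint arm with a two-finger parallel gripper is mounted at the origin on the work surface. World frame = base frame: x ahead of the robot, y to its left, z up, the work surface at z = 0. Lengths are in m, angles in rad, forces in N, time in s.
With the tool pointing down it reaches from about 0.4 to 0.85 m from the base axis. Payload 10.4 kg.
Tool frame: the origin (TCP) lies between the finger pads; the fingertips stand 17 mm ahead of it and the grasp point (between the pads) lies 2 mm behind it; x points along the fingers, y is the direction in which the jaws open and shut, and the axes are right-handed (so a half turn about x gives the same grasp; the last joint's range is limited). The gripper opens to 87 mm and grips with 3 to 60 N. Pads are 19 mm wide; open, the fingers measure 117 mm over their backs; the gripper's body (75 mm by 190 mm) begins 51 mm behind the grasp point.
Start: joints at [-1.357, 0.332, -0.065, 1.46, 0.022, 1.35, -0.088], TCP at [0.147, 0.608, 0.24] pointing down, gripper open.
Joint ranges: [-2.6, 2.6], [-0.5, 2.12], [-1.47, 1.34], [0.16, 2.42], [-1.27, 4.41], [0.06, 2.06], [-2.6, 2.6]. Speed limits (rad/s): [2.22, 2.22, 2.79, 2.79, 3.14, 3.14, 3.14].

INTERFACE

Orientations are given as a unit quaternion [x, y, z, w].
In Python, from bench import r, optics, close_job gives the robot as it stands.
- The arm moves only by the shell command python3 -m inch 'ROWS' [OPENING] [FORCE]. ROWS is JSON, a list of rows, each an object with "translation": the shift along the tool's x, y, z in cm, a list of three; "spin": the turn about the tool's x in degrees. In form: [{"translation": [tx, ty, tz], "spin": spin}, ...]. A call has 1 to 20 rows; each row shifts and turns the pose as measured when the row begins, along the tool's axes as they then stand; what a row does not reach is not made up. A row lasts 1/8 s, in which the tool goes at most 62.5 mm and 10.7 degrees, less where a joint would pass 70% of its speed; a pose out of reach is approached as far as the arm can. A call is refused whole if a number of a shift passes 6.25 or a number of a turn 10.7, either way. A call with a gripper value outside its range is refused whole. OPENING is the closure, from 0 (fully open) to 1 (shut), set as the call begins (- or left out, the last holds). The fingers move at their own pace and stop on an object; FORCE is the grip in N (left out, the last holds). Time passes only in rows, so rows that do not move let the fingers close. It gives the time, the measured TCP pose, the force and the opening at its end, in the units of the state.
- r.read_state(): the state, without advancing time (a new reading comes with each control period).
- optics.camera(name): name is "side" or "top"; returns the picture (480x640x3 uint8, red, green, blue); there is no depth.
- optics.camera_model(name): a dict with "camera_matrix" (3x3 intrinsics, pixels), "world_from_camera" (4x4, takes a point from camera to world coordinates). Camera axes: x right, y down, z forward; pixel columns grow to the right and rows downward; lengths in m; the calibration is good to about 2 mm. A picture is of the moment at which its call begins. camera_model takes no time and is no camera call.
- close_job(): hands the job in, once; it reports no verdict.
The state is a dict: "time": time; "joint_positions": joint angles; "joint_vel": joint speeds; "joint_torque": joint torques, N m; "ee_pos": TCP position; "eef_rot": TCP orientation; "ft_force": force on the tool from outside, world axes, zero at the start; "torque": the same for the moment, N m; "width": finger opening in m.
Only numpy, scipy, OpenCV 4.12 (cv2) and the standard library are available. Lean on these libraries where they do the work, as an engineer would, in place of code of your own. Each camera call takes 0.05 s, during which the arm holds its last target.

## Working session

There is one attempt and no reset: what is moved stays moved. The work goes in short steps, Python scripts to look and compute and a shell command to move; the robot and the scene stay as the last step left them, time stands still between calls to the robot, and variables do not carry over. Pictures are saved under pics/ and viewed, and the job is handed in when it is done.

```bash
mkdir -p pics; ls; python3 - <<'E'
from bench import r,optics
import cv2
for n in("side","top"):
    im=optics.camera(n); cv2.imwrite(f"pics/{n}0.png",im[:,:,::-1])
    m=optics.camera_model(n); print(n,m)
s=r.read_state(); print(s)
E
```

```text
pics
side {'camera_matrix': array([[491.43337948,   0.        , 323.94049242],
       [  0.        , 491.43337948, 239.25673857],
       [  0.        ,   0.        ,   1.        ]]), 'world_from_camera': array([[ 0.99918928, -0.01989768,  0.03499797,  0.51316452],
       [-0.04013297, -0.56099132,  0.82684829, -0.72559695],
       [ 0.00318119, -0.82758252, -0.56133506,  0.63738875],
       [ 0.        ,  0.        ,  0.        ,  1.        ]])}
top {'camera_matrix': array([[574.92906917,   0.        , 314.8087674 ],
       [  0.        , 574.92906917, 231.63590621],
       [  0.        ,   0.        ,   1.        ]]), 'world_from_camera': array([[-2.52503823e-02, -9.89680350e-01,  1.41050429e-01,
         3.71058664e-01],
       [-9.99675304e-01,  2.54804985e-02, -1.74653286e-04,
         3.37225291e-02],
       [-3.42118431e-03, -1.41009040e-01, -9.90002397e-01,
         1.20272970e+00],
       [ 0.00000000e+00,  0.00000000e+00,  0.00000000e+00,
         1.00000000e+00]])}
{'time': 0.1, 'joint_positions': array([-1.35659066,  0.33280767, -0.06472425,  1.4608441 ,  0.02161947,
        1.34989046, -0.08849909]), 'joint_vel': array([-0.00162868, -0.00073598, -0.00018685, -0.00306165, -0.00055416,
        0.00094518,  0.0015523 ]), 'joint_torque': array([ 1.10929293e-03, -6.24551725e+01,  2.41267268e-02, -3.90715849e+01,
       -6.15170435e-02,  3.67102353e-02,  2.47931467e-05]), 'ee_pos': array([0.1465439 , 0.60725118, 0.2388405 ]), 'eef_rot': array([ 0.08306928,  0.70218663, -0.08395357,  0.70212907]), 'ft_force': array([0.2670538 , 0.02224173, 0.42825558]), 'torque': array([ 0.04272383,  0.02347125, -0.00674553]), 'width': 0.0873466786600563}
```

View pics/side0.png

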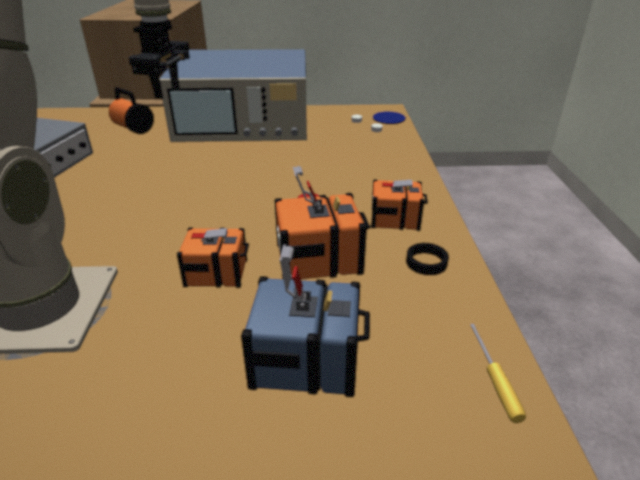

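View pics/top0.png

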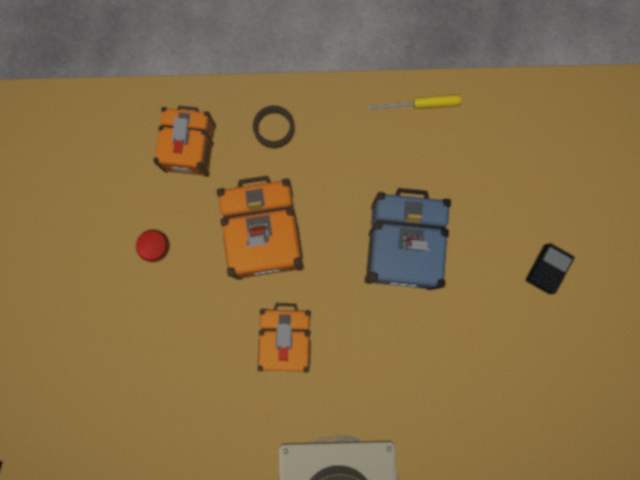

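Orange candidates in the top view are a small case at (183,140), a large one at (260,228) and a small one at (284,338). The large one looks like the 170x140 mm case. I'll enlarge it and measure it.

```bash
cat > h.py <<'E'
import numpy as np, cv2
from bench import r,optics
M={n:optics.camera_model(n) for n in("side","top")}
def ray(n,u,v):
    m=M[n];T=np.array(m["world_from_camera"]);d=T[:3,:3]@np.linalg.inv(m["camera_matrix"])@[u,v,1]
    return T[:3,3],d/np.linalg.norm(d)
def onz(n,u,v,z):
    o,d=ray(n,u,v);return o+d*(z-o[2])/d[2]
def proj(n,p):
    m=M[n];T=np.linalg.inv(m["world_from_camera"]);c=T[:3,:3]@np.array(p)+T[:3,3];q=m["camera_matrix"]@c;return q[:2]/q[2]
def tri(a,b):
    o1,d1=ray("top",*a);o2,d2=ray("side",*b)
    A=np.stack([d1,-d2],1);t=np.linalg.lstsq(A,o2-o1,rcond=None)[0]
    p,q=o1+t[0]*d1,o2+t[1]*d2;return (p+q)/2,np.linalg.norm(p-q)
def crop(n,im,x0,y0,x1,y1,f,name):
    cv2.imwrite("pics/"+name,cv2.resize(im[y0:y1,x0:x1,::-1],None,fx=f,fy=f,interpolation=cv2.INTER_CUBIC))
E
python3 - <<'E'
from h import *
t=cv2.imread("pics/top0.png")[:,:,::-1];s=cv2.imread("pics/side0.png")[:,:,::-1]
crop("top",t,205,170,315,285,5,"ctop.png");crop("side",s,260,160,380,285,4,"cside.png")
hsv=cv2.cvtColor(t,cv2.COLOR_RGB2HSV)
m=cv2.inRange(hsv,(5,215,150),(14,255,255))
m=cv2.morphologyEx(m,cv2.MORPH_CLOSE,np.ones((7,7)))
for c in cv2.findContours(m,cv2.RETR_EXTERNAL,cv2.CHAIN_APPROX_SIMPLE)[0]:
    if cv2.contourArea(c)<300: continue
    b=cv2.boxPoints(cv2.minAreaRect(c));P=np.array([onz("top",*q,.12) for q in b])
    print(cv2.contourArea(c),b.round(1).tolist(),P[:,:2].round(3).tolist(),np.linalg.norm(P-np.roll(P,1,0),axis=1).round(3))
E
python3 -c "
import cv2;a=cv2.imread('pics/ctop.png');print(a.shape)"
```

```text
(575, 550, 3)
```

View pics/ctop.png

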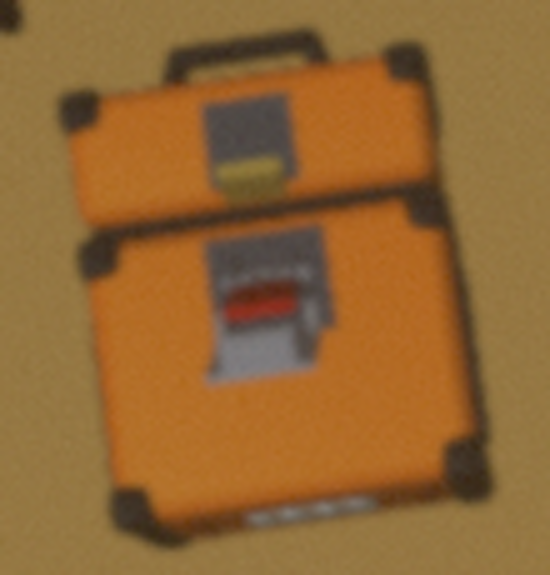

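View pics/cside.png

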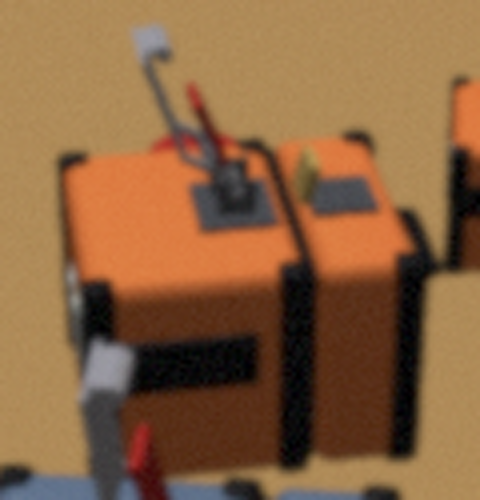

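```bash
python3 - <<'E'
from h import *
f=lambda u,v:onz("top",205+(u-2)/5,170+(v-2)/5,.12)
TL,TR,BR,BL=f(60,95),f(425,43),f(492,448),f(108,495)
print(TL,TR,BR,BL,[np.linalg.norm(a-b) for a,b in((TL,TR),(TR,BR),(BR,BL),(BL,TL))])
for a,b in((BL,TL),(BR,TR)): d=b-a;print(np.degrees(np.arctan2(d[1],d[0])))
for a,b in((TR,TL),(BR,BL)): d=b-a;print(np.degrees(np.arctan2(-d[0],d[1])))
C=(TL+TR+BR+BL)/4;print("C",C)
# lid seam line (x=20)
a,b=f(90,235),f(430,185);d=b-a;print("seam",a,b)
print("keeper", onz("top",205+(218-2)/5,170+(162)/5,.145),onz("top",205+(285-2)/5,170+(155)/5,.145))
# hook end
p=(205+(265)/5,170+(378)/5); q=(260+150/4,160+42/4)
print(tri(p,q))
# lever tip
print("levertip",tri((205+262/5,170+312/5),(260+192/4,160+88/4)))
E
```

```text
[0.61378945 0.22030276 0.12      ] [0.63060645 0.07949232 0.12      ] [0.47330373 0.05716518 0.12      ] [0.45922645 0.20237067 0.12      ] [np.float64(0.14181110851898812), np.float64(0.1588793492888504), np.float64(0.14588626976080535), np.float64(0.1555997407621286)]
6.61775568845888
8.07845351495533
6.810581555457841
5.537364953778475
C [0.54423152 0.13983273 0.12      ]
seam [0.5588601  0.20890031 0.12      ] [0.57491054 0.07863952 0.12      ]
keeper [0.58025245 0.15683381 0.145     ] [0.58227016 0.13170795 0.145     ]
(array([0.4940079 , 0.13277492, 0.21511906]), np.float64(0.008169209764049796))
levertip (array([0.51733094, 0.13586317, 0.18894573]), np.float64(0.0011430364554057112))
```

Image reading:
- The top view shows the large orange case with corners at about (217,189), (290,179), (303,260) and (227,269). Its top measures about 158x142 mm, so it matches. The other two are clearly smaller and already latched.
- The brass keeper is at (255,201) and the red lever tip at (257,232).
- The hook end is at (258,246) in the top view and (297,170) in the side view.

Next I'll work out the tool axes and the moves.

```bash
cat >> h.py <<'E'
from scipy.spatial.transform import Rotation as Rt
yaw=np.radians(6.7);O=np.array([.5495,.1406,0]);RC=Rt.from_euler('z',yaw).as_matrix()
def W(x,y,z): return O+RC@np.array([x,y,z])/1000
def st():
    s=r.read_state();R=Rt.from_quat(s["eef_rot"]).as_matrix();p=np.array(s["ee_pos"])
    tip=p+R[:,0]*.017
    print("t",round(s["time"],2),"tcp",p.round(4),"tip in case mm",(RC.T@(tip-O)*1000).round(1),"F",np.round(s["ft_force"],1),"w",round(s["width"],4))
    print("axes in case\n",(RC.T@R).round(3))
    return s,R,p
def go(x,y,z):  # fingertip target, case mm
    s,R,p=st();d=R.T@(W(x,y,z)-(p+R[:,0]*.017));print("tool shift cm",(d*100).round(2))
E
python3 - <<'E'
from h import *
go(-95,0,280)
E
```

```text
t 0.1 tcp [0.1465 0.6073 0.2388] tip in case mm [-345.8  510.5  221.8] F [0.3 0.  0.4] w 0.0873
axes in case
 [[-0.     0.346  0.938]
 [-0.001  0.938 -0.346]
 [-1.    -0.001  0.   ]]
tool shift cm [ -5.76 -39.21  41.21]
```

```bash
python3 -m inch '[{"translation":[-3,0,0],"spin":-10},{"translation":[-3,0,0],"spin":-10}]' 1 20; python3 -c "
from h import *
go(-95,0,280)"
```

```text
time: 0.35
ee_pos: [0.1462, 0.6059, 0.2966]
eef_rot: [-0.046, 0.706, 0.04, 0.705]
ft_force: [0.7, -0.4, -0.7]
width: 0.0739
t 0.35 tcp [0.1462 0.6059 0.2966] tip in case mm [-346.3  509.   279.6] F [ 0.7 -0.4 -0.7] w 0.0739
axes in case
 [[-0.002 -0.004  1.   ]
 [-0.008  1.     0.004]
 [-1.    -0.008 -0.002]]
tool shift cm [  0.3  -51.01  24.91]
```

```bash
python3 -m inch '[{"translation":[0,-4,2],"spin":0},{"translation":[0,-4,2],"spin":0},{"translation":[0,-4,2],"spin":0},{"translation":[0,-4,2],"spin":0},{"translation":[0,-4,2],"spin":0},{"translation":[0,-4,2],"spin":0},{"translation":[0,-4,2],"spin":0},{"translation":[0,-4,2],"spin":0},{"translation":[0,-4,2],"spin":0},{"translation":[0,-4,2],"spin":0}]'; python3 -c "
from h import *
go(-95,0,280)"
```

```text
time: 1.6
ee_pos: [0.399, 0.2238, 0.2973]
eef_rot: [-0.049, 0.707, 0.043, 0.704]
ft_force: [0.6, -0.0, 0.7]
width: 0.0006
t 1.6 tcp [0.399  0.2238 0.2973] tip in case mm [-139.9  100.1  280.3] F [ 0.6 -0.   0.7] w 0.0006
axes in case
 [[-0.005 -0.013  1.   ]
 [-0.007  1.     0.013]
 [-1.    -0.007 -0.005]]
tool shift cm [  0.08 -10.07   4.36]
```

```bash
python3 -m inch '[{"translation":[0,-4,2],"spin":0},{"translation":[0,-4,1.9],"spin":0},{"translation":[0,-2,0.8],"spin":0},{"translation":[3,0,0],"spin":0},{"translation":[3,0,0],"spin":0},{"translation":[2,0,0],"spin":0},{"translation":[0,0,0],"spin":0}]'; python3 - <<'E'
from h import *
go(-70,0,198)
t=optics.camera("top");s=optics.camera("side")
crop("top",t,205,150,325,290,4,"ctop1.png");crop("side",s,230,120,380,250,4,"cside1.png")
E
```

```text
time: 2.48
ee_pos: [0.4604, 0.1218, 0.2146]
eef_rot: [-0.046, 0.708, 0.04, 0.704]
ft_force: [-0.3, -0.0, 0.3]
width: 0.0003
t 2.48 tcp [0.4604 0.1218 0.2146] tip in case mm [-90.8  -8.4 197.6] F [-0.3 -0.   0.3] w 0.0003
axes in case
 [[-0.007 -0.005  1.   ]
 [-0.008  1.     0.005]
 [-1.    -0.008 -0.007]]
tool shift cm [-0.06  0.83  2.08]
```

View pics/cside1.png

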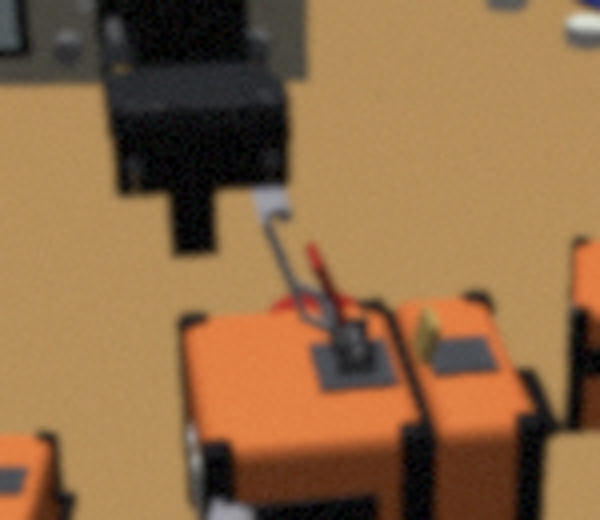

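View pics/ctop1.png

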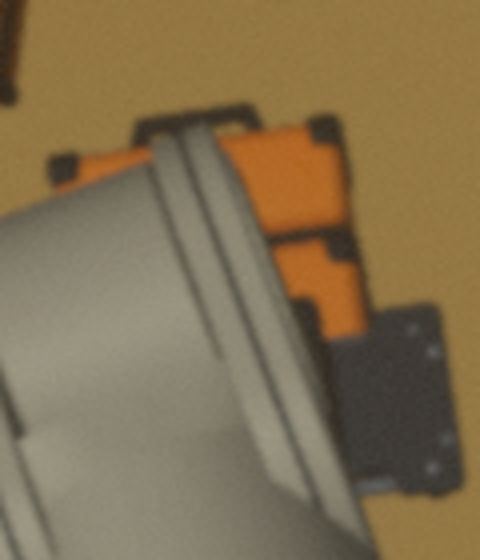

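```bash
python3 -m inch '[{"translation":[0,0.8,1],"spin":0},{"translation":[0,0,1],"spin":0},{"translation":[0,0,1],"spin":0},{"translation":[0,0,1],"spin":0},{"translation":[0,0,1],"spin":0},{"translation":[0,0,1],"spin":0}]'; python3 - <<'E'
from h import *
go(-5,0,198)
s=optics.camera("side")
crop("side",s,230,120,380,250,4,"cside2.png")
E
```

```text
time: 3.32
ee_pos: [0.5252, 0.1395, 0.2185]
eef_rot: [-0.046, 0.706, 0.041, 0.706]
ft_force: [-0.9, 0.2, -0.3]
width: 0.0004
t 3.33 tcp [0.5252 0.1395 0.2185] tip in case mm [-24.3   1.6 201.5] F [-0.9  0.2 -0.3] w 0.0004
axes in case
 [[-0.    -0.006  1.   ]
 [-0.006  1.     0.006]
 [-1.    -0.006 -0.   ]]
tool shift cm [ 0.35 -0.17  1.93]
```

View pics/cside2.png

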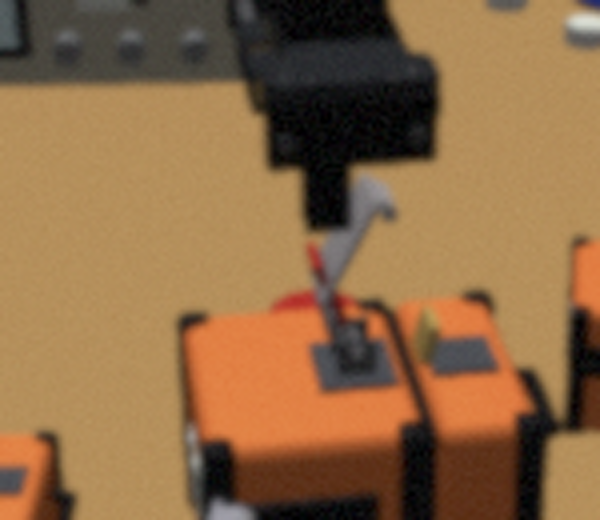

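The hook is now past upright: its end is at crop (380,200) and the lever at (315,265) is unmoved. I'll keep pushing.

```bash
python3 -m inch '[{"translation":[0,0,1],"spin":0},{"translation":[0,0,1],"spin":0},{"translation":[0,0,1],"spin":0},{"translation":[0,0,0],"spin":0},{"translation":[0,0,0],"spin":0}]'; python3 - <<'E'
from h import *
st()
s=optics.camera("side")
crop("side",s,230,120,380,250,4,"cside3.png")
E
```

```text
time: 4.0
ee_pos: [0.5581, 0.1434, 0.2181]
eef_rot: [-0.046, 0.706, 0.041, 0.706]
ft_force: [0.1, -0.3, -0.1]
width: 0.0003
t 4.0 tcp [0.5581 0.1434 0.2181] tip in case mm [  8.9   1.6 201.1] F [ 0.1 -0.3 -0.1] w 0.0003
axes in case
 [[-0.    -0.006  1.   ]
 [-0.007  1.     0.006]
 [-1.    -0.007 -0.   ]]
```

View pics/cside3.png

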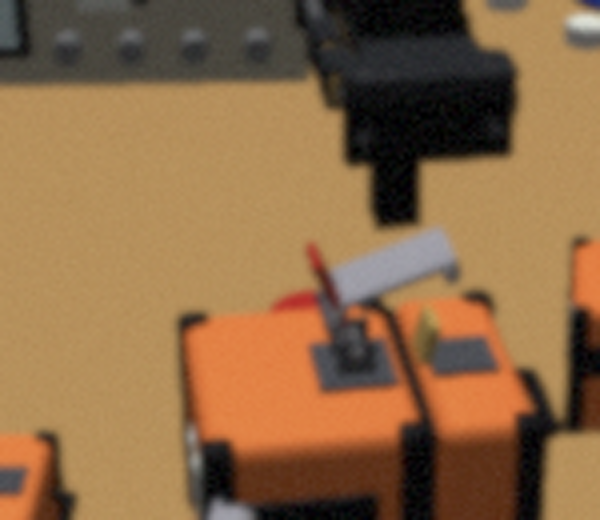

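The hook is partway down in this frame, possibly still falling. I'll let some time pass and look again.

```bash
python3 -m inch '[{"translation":[0,0,0],"spin":0},{"translation":[0,0,0],"spin":0},{"translation":[0,0,0],"spin":0},{"translation":[0,0,0],"spin":0}]'; python3 - <<'E'
from h import *
st()
s=optics.camera("side")
crop("side",s,230,120,380,250,4,"cside4.png")
E
```

```text
time: 4.55
ee_pos: [0.5576, 0.1435, 0.2184]
eef_rot: [-0.046, 0.706, 0.041, 0.706]
ft_force: [0.1, -0.1, -0.1]
width: 0.0007
t 4.55 tcp [0.5576 0.1435 0.2184] tip in case mm [  8.4   1.8 201.4] F [ 0.1 -0.1 -0.1] w 0.0007
axes in case
 [[ 0.    -0.006  1.   ]
 [-0.006  1.     0.006]
 [-1.    -0.006  0.   ]]
```

View pics/cside4.png

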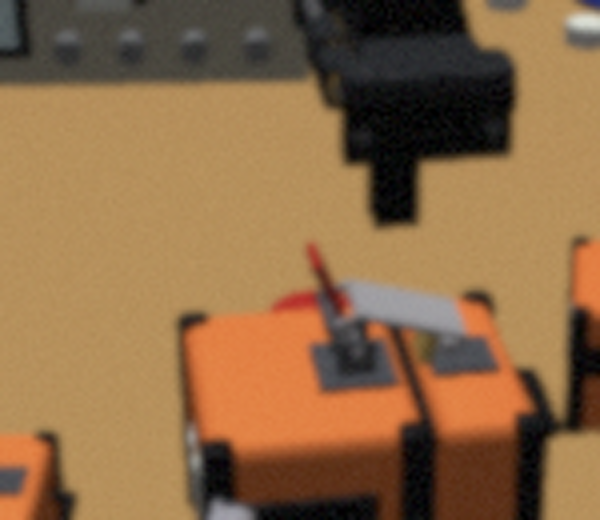

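The hook now lies over the keeper, with its end at crop (465,325) and the bar at about (455,343). I'll check that against the projection.

```bash
python3 - <<'E'
from h import *
for p in[(38,-19,134),(38,19,134),(38,-19,145.5),(-29,-13,187),(-29,13,187),(-12,0,136)]:
    print(p,((proj("side",W(*p))-[230,120])*4).round(0))
go(-2,0,182)
E
```

```text
(38, -19, 134) [456. 352.]
(38, 19, 134) [442. 316.]
(38, -19, 145.5) [457. 333.]
(-29, -13, 187) [321. 263.]
(-29, 13, 187) [314. 238.]
(-12, 0, 136) [352. 338.]
t 4.6 tcp [0.5576 0.1435 0.2185] tip in case mm [  8.4   1.8 201.5] F [-0.7 -0.5 -0. ] w 0.0003
axes in case
 [[ 0.    -0.006  1.   ]
 [-0.006  1.     0.006]
 [-1.    -0.006  0.   ]]
tool shift cm [ 1.95 -0.16 -1.04]
```

The projection agrees, so stage 1 is met with the lever at about 1.25. Next I'll lower the finger in front of the lever and sweep back.

```bash
python3 -m inch '[{"translation":[0,-0.1,-0.5],"spin":0},{"translation":[1.2,0,-0.5],"spin":0},{"translation":[1.1,0,-0.4],"spin":0},{"translation":[0,0,-0.8],"spin":0},{"translation":[0.3,0,-0.7],"spin":0},{"translation":[0.3,0,-0.7],"spin":0}]'; python3 - <<'E'
from h import *
go(-42,0,162)
s=optics.camera("side")
crop("side",s,230,120,380,250,4,"cside5.png")
E
```

```text
time: 5.35
ee_pos: [0.52, 0.1374, 0.1874]
eef_rot: [-0.046, 0.705, 0.041, 0.706]
ft_force: [4.1, 0.6, -0.6]
width: 0.0004
t 5.35 tcp [0.52   0.1374 0.1874] tip in case mm [-2.960e+01  1.000e-01  1.704e+02] F [ 4.1  0.6 -0.6] w 0.0004
axes in case
 [[ 0.001 -0.006  1.   ]
 [-0.006  1.     0.006]
 [-1.    -0.006  0.001]]
tool shift cm [ 0.83 -0.   -1.24]
```

View pics/cside5.png

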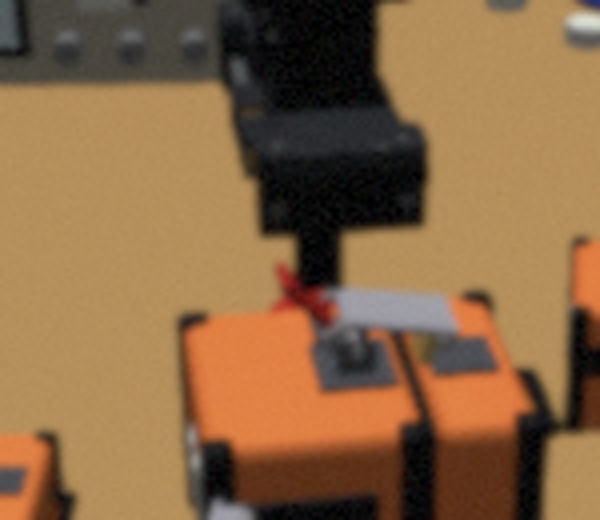

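The lever is leaning back (tip at crop (283,270)) and the hook is drawn onto the keeper. I'll continue along the arc.

```bash
python3 -m inch '[{"translation":[0.4,0,-0.6],"spin":0},{"translation":[0.4,0,-0.7],"spin":0},{"translation":[0.5,0,-0.6],"spin":0},{"translation":[0.5,0,-0.5],"spin":0},{"translation":[0.6,0,-0.3],"spin":0}]'; python3 - <<'E'
from h import *
go(-58,0,137)
s=optics.camera("side")
crop("side",s,230,120,380,250,4,"cside6.png")
E
```

```text
time: 6.02
ee_pos: [0.4914, 0.1339, 0.1625]
eef_rot: [-0.045, 0.705, 0.042, 0.707]
ft_force: [0.4, 0.1, 1.4]
width: 0.0005
t 6.03 tcp [0.4914 0.1339 0.1625] tip in case mm [-58.4   0.  145.5] F [0.4 0.1 1.4] w 0.0005
axes in case
 [[ 0.003 -0.006  1.   ]
 [-0.005  1.     0.006]
 [-1.    -0.005  0.003]]
tool shift cm [0.85 0.   0.04]
```

View pics/cside6.png

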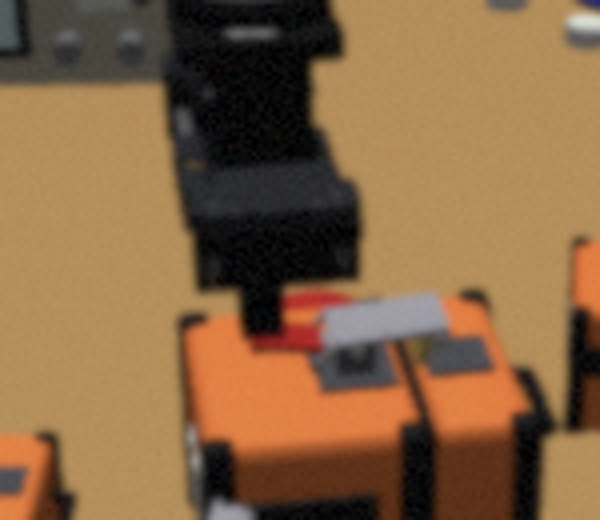

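The lever is nearly flat, with the hook over the keeper. I'll press the rest of the way.

```bash
python3 -m inch '[{"translation":[0.4,0,0],"spin":0},{"translation":[0.4,0,0],"spin":0},{"translation":[0.2,0,0],"spin":0},{"translation":[0.1,0,0],"spin":0}]'; python3 -c "
from h import *
st()"
```

```text
time: 6.58
ee_pos: [0.4903, 0.1336, 0.1564]
eef_rot: [-0.044, 0.706, 0.042, 0.706]
ft_force: [-4.6, -2.1, 10.2]
width: 0.0005
t 6.58 tcp [0.4903 0.1336 0.1564] tip in case mm [-5.960e+01 -1.000e-01  1.394e+02] F [-4.6 -2.1 10.2] w 0.0005
axes in case
 [[-0.001 -0.005  1.   ]
 [-0.003  1.     0.005]
 [-1.    -0.003 -0.001]]
```

The fingertip is at 139.4 mm with a 10 N reaction, so the lever is on its stop (nominal 139). I'll retreat up and away, then check.

```bash
python3 -m inch '[{"translation":[-2,0,0],"spin":0},{"translation":[-4,0,0],"spin":0},{"translation":[-5,0,-3],"spin":0},{"translation":[-4,4,-5],"spin":0},{"translation":[0,5,-4],"spin":0},{"translation":[0,5,-2],"spin":0},{"translation":[0,5,-1],"spin":0},{"translation":[0,5,0],"spin":0},{"translation":[0,5,0],"spin":0},{"translation":[0,0,0],"spin":0}]'; python3 - <<'E'
from h import *
st()
s=optics.camera("side");t=optics.camera("top")
crop("side",s,230,120,380,310,3,"cside7.png");crop("top",t,205,150,465,310,3,"ctop7.png")
for p in[(-66,-13,139),(31,-19,139),(31,-19,150)]:
    print(p,((proj("side",W(*p))-[230,120])*3).round(0))
E
```

```text
time: 7.82
ee_pos: [0.3096, 0.405, 0.3005]
eef_rot: [-0.044, 0.708, 0.041, 0.704]
ft_force: [1.2, -0.3, -0.2]
width: 0.0005
t 7.83 tcp [0.3096 0.405  0.3005] tip in case mm [-207.5  290.5  283.5] F [ 1.2 -0.3 -0.2] w 0.0005
axes in case
 [[-0.006 -0.003  1.   ]
 [-0.004  1.     0.003]
 [-1.    -0.004 -0.006]]
(-66, -13, 139) [187. 265.]
(31, -19, 139) [332. 259.]
(31, -19, 150) [332. 244.]
```

View pics/cside7.png

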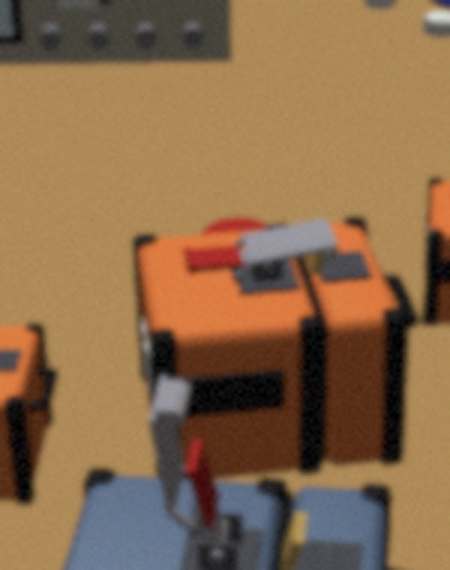

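View pics/ctop7.png

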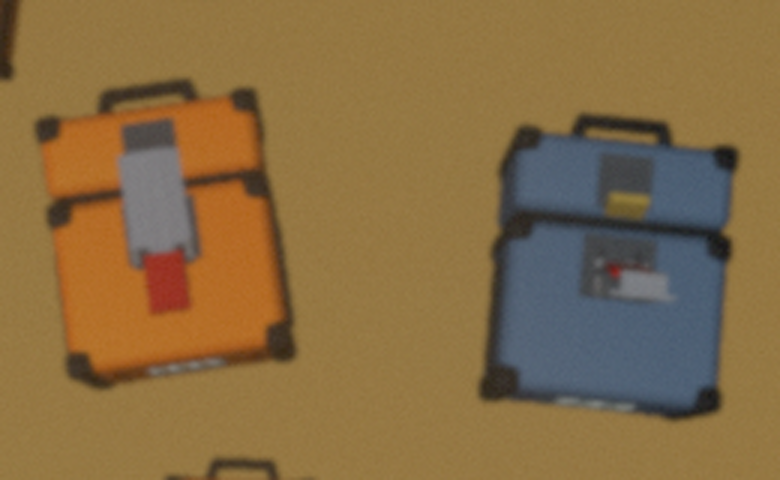

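The lever tip is at crop (187,262) and the hook end at (335,245), both where a shut latch should be. The blue latch looks unchanged and the arm is clear, so I'm handing in.

```bash
python3 -c "
from bench import close_job
print(close_job())"
```

```text
the job is handed in; nothing more can be done
None
```

The orange case is latched and the job is handed in, at about 8 s of the 38 s allowed; handing in gave no verdict.

- **What I did:** I flipped the hook over the keeper with the closed fingertips while the lever was still at about 1.25 rad. I then swept the lever back and down until it stopped flat, with a 10 N reaction at fingertip height 139.4 mm (nominal 139 mm).
- **Last checks:** With the arm withdrawn, the lever stayed flat by itself. Its tip and the hook end were within about 4 pixels, in the 3x enlarged picture, of where a shut latch should be. The bar itself is hidden under the hook plate, so I judged its position from the plate.
- **Blue-grey case:** Its latch still looked open and unmoved. I compared it by eye and did not measure its bar.

No check failed. The one disagreement was the first two-view fix of the hook end, where the rays missed each other by 8 mm. It did not matter for the push.

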